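Put the thin acrylic jar away in the tilt-out drawer and latch it

ROBOT

A 6-joint arm with a two-finger parallel gripper is mounted at the origin on the work surface. World frame = base frame: x ahead of the robot, y to its left, z up, the work surface at z = 0. Lengths are in m, angles in rad, forces in N, time in s.
With the tool pointing down it reaches from about 0.375 to 0.925 m from the base axis. Payload 5.7 kg.
Tool frame: the origin (TCP) lies midway between the tips of the shut fingers; the grasp point (between the pads) lies 19 mm behind it; z points along the fingers, y is the line along which they close (so a half turn about z gives the same grasp; the last joint's range is limited). The gripper opens to 88 mm and grips with 3 to 60 N. Pads are 20 mm wide; open, the fingers measure 115 mm over their backs; the gripper's body (75 mm by 178 mm) begins 61 mm behind the grasp point.
Start: joints at [-1.301, 0.359, 1.51, -0, 1.272, -0.115], TCP at [0.225, -0.556, 0.223] pointing down, gripper open.
Joint ranges: [-2.97, 2.97], [-1.01, 2.36], [0.21, 2.38], [-0.96, 4.11], [0.2, 2.71], [-2.98, 2.98]. Speed limits (rad/s): [2.39, 2.39, 3.14, 3.14, 3.14, 3.14].

INTERFACE

Orientations are given as a 3x3 rotation matrix whose columns are the frame's x, y, z axes.
In Python, from plant import sense, camera, sign_off gives the robot as it stands.
- The arm moves only by the tool servo_tool, never from a script. Its argument "motion" is a list of rows, each a list of 6 numbers: the shift along the tool's x, y, z in mm, then the turn, a rotation vector about the tool's x, y, z in degrees. A call has 1 to 8 rows; each row shifts and turns the commanded pose from where the row before left it, along the tool's axes as they then stand; what a row does not reach is not made up. A row lasts 1/8 s, in which the tool goes at most 62.5 mm and 10.7 degrees, less where a joint would pass 70% of its speed; a pose out of reach is approached as far as the arm can. A call with a gripper value outside its range is refused whole. "jaw" is the closure in counts, from 0 (fully open) to 255 (shut), set as the call begins (left out, the last holds). The fingers move at their own pace and stop on an object; "grip_force" is the grip in N (left out, the last holds). Time passes only in rows, so rows that do not move let the fingers close. It gives the time, the measured TCP pose, the force, the opening and the grip force at its end, in the units of the state.
- sense(): the state, without advancing time (a new reading comes with each control period).
- camera(name): name is "scene" or "top" or "wrist"; returns a dict with "image" (384x512x3 uint8, blue, green, red), "fov_y" (degrees; the focal length in pixels is half the picture's height over the tangent of half this angle, whatever the lens; pixels are square), "cx", "cy" (the principal point, pixels), "world_from_camera" (4x4, takes a point from camera to world coordinates). Camera axes: x right, y up, looking along -z (the intrinsics and any distortion apply to the point x, -y, -z); pixel columns grow to the right and rows downward; lengths in m; the calibration is good to about 2 mm. A picture is of the moment at which its call begins. There is no depth.
- sign_off(): hands the job in; it is judged then, once.
The state is a dict: "clock": time; "joint_pos": joint angles; "qvel": joint speeds; "joint_torque": joint torques, N m; "eef_pos": TCP position; "ee_rot": TCP orientation; "force": force on the tool from outside, world axes, zero at the start; "moment": the same for the moment, N m; "gripper_width": finger opening in m; "grasp_force": force on a finger pad.
Only numpy, scipy, OpenCV 4.12 (cv2) and the standard library are available. Lean on these libraries where they do the work, as an engineer would, in place of code of your own. Each camera call takes 0.05 s, during which the arm holds its last target. There are 200 camera calls.

TASK

Tilt the white drawer right out, stand the empty acrylic jar upright in it, push the drawer fully shut and then swing the turnbutton all the way across its front so it cannot fall open. The jar is thin and cracks easily: grip it with no more than about 12 N, set it down instead of dropping it, and never knock it. Leave the bowl, the salt cellar and both tongs where they are.

Things in the scene. Friction and masses are not known exactly. Their poses are not given: they have to be found in the camera images.
- unit: Fixed galvanised drawer unit, 135 deep (x), 196 wide (y), 150 high. Origin on the shelf under the middle of the drawer's front face; x points into the unit (away from the robot at yaw 0), z up. Its top plate covers only x 50 to 135, z 145 to 150, so behind the lip the drawer's mouth is open from above. At its -y end a pillar (x -28 to 2, y -120 to -98, 100 high) carries the turnbutton.
- drawer (a joint): Tilt of the white plastic drawer, rad: 0 shut, 0.55 right out (stop). Hinged along its lower front edge (a line along unit y through unit point (0, 0, 20 mm)); its top comes out towards unit -x. Stiff: stays where left, about 3 N at the lip moves it. The top edge of its front can be hooked from inside or pinched from above.
- drawer_lip (a point): Middle of the top edge of the drawer's front panel, 136 mm above the hinge along the panel and 4 mm behind its outer face. Panel 8 to 10 mm thick and 170 wide. Axes turn with the drawer: z up along the panel, x inwards.
- drawer_floor (a point): Centre of the drawer's inner floor, 48.5 mm behind and 6 mm above the hinge in the drawer's frame; axes turn with the drawer (z square to the floor, x to its back, y along the front). Inside 80 (x) x 158 (y) mm; side and back walls rise 77 mm above the floor, the front panel 130. The mouth (+z) leans to unit -x when the drawer is out.
- turnbutton (a joint): Angle of the aluminium turnbutton, rad, about a vertical pin on the pillar: 0 when its arm points straight out (unit -x), negative when it points away from the drawer, 1.57 when it lies along unit +y across the front of the shut drawer; stops at -0.9 and 1.6. Grows clockwise seen from above; light friction.
- turnbutton_pivot (a point): Point on the turnbutton's pin at the top of its flat arm, 111 mm above the shelf, at unit (-14, -109). The arm (14 mm wide, 10 mm thick, underside 1 mm above the pillar) reaches 60 mm from the pin.
- turnbutton_fin (a point): Middle of the top of the upright finger fin on the turnbutton's arm, 40 mm out from the pin and 131 mm above the shelf. Fin 36 mm long along the arm (22 to 58 mm from the pin), 8 mm thick, 20 mm high above the arm. Push its side, or pinch it from above.
- jar: Empty thin-walled clear acrylic jar closed by an aluminium twist cap, standing upright; origin at the centre of its underside, z up its axis. Body 54 mm diameter up to 62 mm high, shoulder to 66 mm, cap 50 mm diameter from 66 to 84 mm. About 120 g. Cracks if gripped by more than about 12 N a finger or knocked.
- salt_cellar: Bystander: wooden salt cellar with swivel lid, 82 mm diameter, 77 mm high; origin at the centre of its underside.
- bowl: Bystander: white enamel bowl, 124 mm across the rim, 50 mm high; origin at the centre of its underside.
- tongs_near: Bystander: aluminium tongs lying flat, about 230 x 65 x 16 mm, long side along own x; origin at the middle of the underside. The pair nearer the drawer unit.
- tongs_far: Bystander: aluminium tongs, the same size, lying beside the other pair, further to +y; origin at the middle of the underside.
Not all that is in view belongs to the job. What is meant by the jar is not turquoise, and is the smaller of those in its own colour.

How it is judged:
On the way, in this order (a step that is already met when the one before it is completed fails the run):
1. the drawer is tilted well out (over 0.40 rad) (value of joint drawer above 0.4 rad), for 0.2 s.
2. the jar is lifted clear of the shelf (height (world z) of jar above 0.03 m), for 0.1 s.
3. the jar stands in the tilted-out drawer, released (x of jar in the frame of drawer_floor between -0.035 and 0.035 m and y of jar in the frame of drawer_floor between -0.065 and 0.065 m and z of jar in the frame of drawer_floor between -0.01 and 0.025 m and value of joint drawer above 0.3 rad and contact force between the fingers and jar below 0.1 N), for 0.2 s.
4. the drawer is shut (within 0.06 rad) with the jar in it (x of jar in the frame of drawer_floor between -0.035 and 0.035 m and y of jar in the frame of drawer_floor between -0.065 and 0.065 m and z of jar in the frame of drawer_floor between -0.01 and 0.025 m and value of joint drawer below 0.06 rad), for 0.2 s.
5. the turnbutton is turned across the drawer (over 1.3 rad) (value of joint turnbutton above 1.3 rad and value of joint drawer below 0.06 rad), for 0.2 s.
At the end, for the whole second after the job is handed in: The jar stands in the drawer on its floor, upright within 0.3 rad and at rest; the drawer is shut within 0.06 rad (about 8 mm at the lip) and the turnbutton lies across its front (over 1.3 rad, its stop being 1.6) (all of step 5 and x of jar in the frame of drawer_floor between -0.035 and 0.035 m and y of jar in the frame of drawer_floor between -0.065 and 0.065 m and z of jar in the frame of drawer_floor between -0.01 and 0.025 m and angle between jar's own z axis and vertical below 0.3 rad and linear speed of jar below 0.02 m/s); the robot touches nothing.
It fails at once if the jar is squeezed too hard by the fingers (over 30 N in all, about half of it on each finger) (contact force between the fingers and jar above 30 N).
It fails at once if the jar is knocked or pressed (contact force with anything over 40 N) (contact force between jar and anything else above 40 N).
It fails at once if the jar is dropped (falls faster than 0.55 m/s out of the fingers, a free fall of 15 mm or more) (contact force between the fingers and jar below 0.1 N and linear speed of jar above 0.55 m/s).
It fails at once if the bowl, the salt cellar or a pair of tongs is disturbed (moved over 40 mm) (distance of any of salt_cellar, bowl, tongs_near, tongs_far from where it was at the start of the episode above 0.04 m).
It also fails if it takes over 69 s, if anything falls off the work surface, if the arm or the gripper's body presses on something with over 40 N, if the wrist force passes 120 N, or if a joint passes its speed limit or range.

## Working session

There is one attempt and no reset: what is moved stays moved. The work goes in short steps, Python scripts to look and compute and a tool call to move; the robot and the scene stay as the last step left them, time stands still between calls to the robot, and variables do not carry over. Pictures are saved under pics/ and viewed, at most 10 in all, crops included, and the job is handed in when it is done.

Besides the shell and the picture viewer there is one more tool, called after "Emit:" as name(argument=value, ...) on one line, values as JSON. servo_tool: Moves the arm, as the interface text tells. Its arguments: {"type":"object","properties":{"motion":{"type":"array"},"jaw":{"type":"number"},"grip_force":{"type":"number"}},"required":["motion"]}

```bash
mkdir -p pics; ls
python3 - <<'E'
from plant import sense,camera
import cv2,json,numpy as np
for n in ("scene","top"):
    c=camera(n); cv2.imwrite(f"pics/{n}0.png",c["image"])
    np.savez(f"{n}0.npz",**{k:v for k,v in c.items()})
    print(n,c["fov_y"],c["cx"],c["cy"],[k for k in c],np.round(c["world_from_camera"],3).tolist())
print(sense())
E
```

```text
pics
scene 42.67241021354422 251.17009228839137 184.3155502721552 ['image', 'fov_y', 'cx', 'cy', 'world_from_camera'] [[-0.806, -0.456, 0.378, 1.159], [0.592, -0.605, 0.532, 0.937], [-0.014, 0.653, 0.758, 1.4], [0.0, 0.0, 0.0, 1.0]]
top 48.502599670801885 243.78127180384902 186.3689464300621 ['image', 'fov_y', 'cx', 'cy', 'world_from_camera'] [[0.009, 0.994, -0.106, 0.372], [-1.0, 0.01, 0.007, 0.034], [0.008, 0.105, 0.994, 1.673], [0.0, 0.0, 0.0, 1.0]]
{'clock': 0.1, 'joint_pos': array([-1.30109188e+00,  3.59401631e-01,  1.51130140e+00, -9.52728935e-06,
        1.27250048e+00, -1.15082279e-01]), 'qvel': array([ 0.00087663, -0.00130486, -0.00085828, -0.00025106, -0.00160648,
       -0.00081876]), 'joint_torque': array([-5.80891046e-04, -5.16359997e+01, -2.71403968e+01,  6.76642894e-02,
        2.76255846e-02, -2.85161445e-05]), 'eef_pos': array([ 0.22505264, -0.55553498,  0.22192099]), 'ee_rot': array([[ 9.26877493e-01,  3.75363717e-01, -4.37983858e-04],
       [ 3.75363932e-01, -9.26876214e-01,  1.55019461e-03],
       [ 1.75929993e-04, -1.60124384e-03, -9.99998703e-01]]), 'force': array([-0.18995148, -0.34216643, -0.25688261]), 'moment': array([-0.01289518,  0.04906679,  0.00562532]), 'grasp_force': 0.0, 'gripper_width': 0.08778620601667576}
```

View pics/scene0.png

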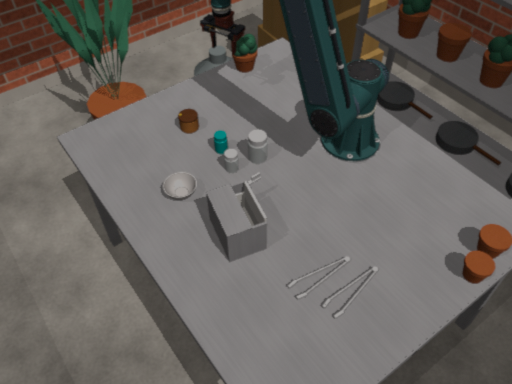

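View pics/top0.png

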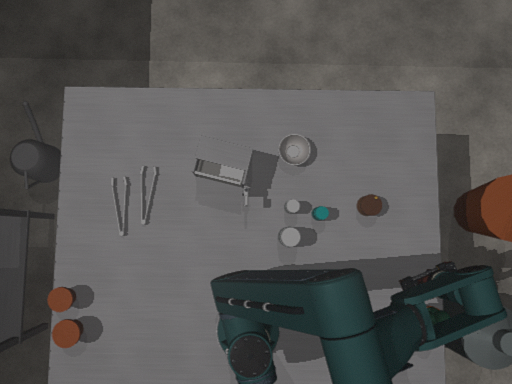

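The smaller clear jar is at about (292,206) in top and (231,160) in scene. The larger one is at (290,237), and the turquoise one at (321,213). The unit is near (220,172) in top, with the turnbutton arm around (246,197). I'll enlarge the unit in both views.

```bash
cat > h.py <<'E'
import numpy as np,cv2
from plant import sense,camera
def K(c):
    f=192/np.tan(np.radians(c["fov_y"]/2)); return f
def ray(c,u,v):
    M=np.array(c["world_from_camera"]); f=K(c)
    d=np.array([(u-c["cx"])/f,-(v-c["cy"])/f,-1.]); return M[:3,3],M[:3,:3]@d
def onz(c,u,v,z):
    o,d=ray(c,u,v); return o+d*(z-o[2])/d[2]
def proj(c,p):
    M=np.array(c["world_from_camera"]);q=M[:3,:3].T@(np.array(p)-M[:3,3]);f=K(c)
    return np.array([c["cx"]-f*q[0]/q[2],c["cy"]+f*q[1]/q[2]])
def two(c1,p1,c2,p2):
    o1,d1=ray(c1,*p1);o2,d2=ray(c2,*p2)
    t=np.linalg.lstsq(np.c_[d1,-d2],o2-o1,rcond=None)[0]
    a,b=o1+t[0]*d1,o2+t[1]*d2
    return (a+b)/2,np.linalg.norm(a-b)
def load(n):
    z=np.load(n+".npz"); return {k:(z[k] if z[k].ndim else float(z[k])) for k in z}
def save(n,tag):
    c=camera(n);np.savez(tag+".npz",**c);return c
E
python3 - <<'E'
from h import *
a=load("top0")["image"][140:255,180:340]; b=load("scene0")["image"][115:265,150:290]
A=cv2.resize(a,None,fx=5,fy=5,interpolation=cv2.INTER_CUBIC)
cv2.imwrite("pics/t1.png",cv2.convertScaleAbs(A,alpha=1.2))
B=cv2.resize(b,None,fx=4,fy=4,interpolation=cv2.INTER_CUBIC)
cv2.imwrite("pics/s1.png",cv2.convertScaleAbs(B,alpha=1.2))
E
```

```text
(no output)
```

View pics/t1.png

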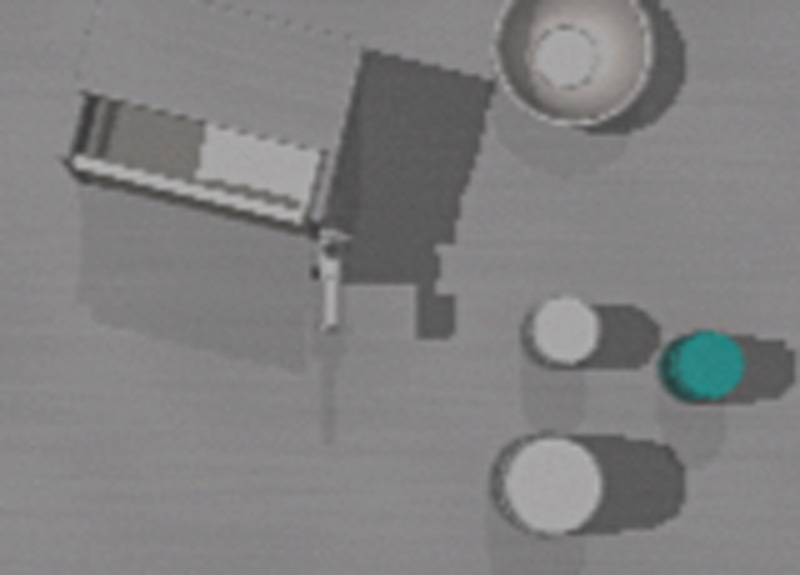

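View pics/s1.png

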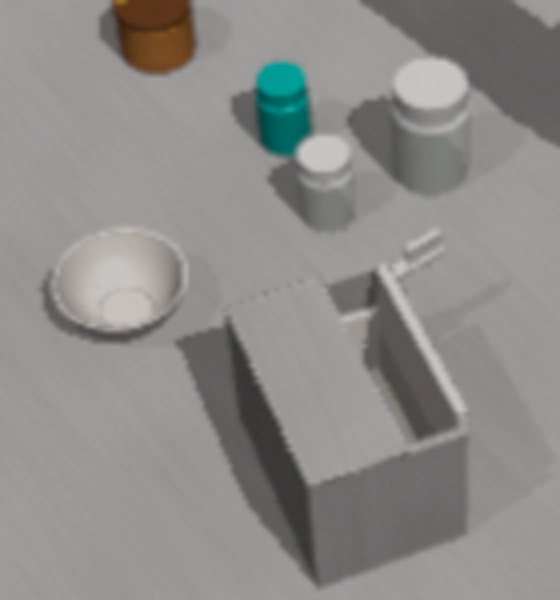

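In the top crop, the drawer lip runs from (75,162) to (305,222), the fin top from (332,262) to (330,325), and the jar cap is centred at (566,329). The drawer is shut and the turnbutton points roughly straight out.

Run:
```python
from h import *
t=load("top0");s=load("scene0")
T=lambda u,v:((u+.5)/5+179.5,(v+.5)/5+139.5)
S=lambda u,v:((u+.5)/4+149.5,(v+.5)/4+114.5)
for n,p,z in [("lipL",(78,162),.156),("lipR",(305,220),.156),("jar",(566,329),.084),("big",(553,485),.12),("turq",(706,365),.08),("fin0",(332,262),.131),("fin1",(330,325),.131),("pillar",(332,238),.1),("plateFL",(85,95),.15),("plateFR",(325,150),.15),("bowl",(573,60),.05)]:
    print(n,onz(t,*T(*p),z).round(3))
for n,p,z in [("lipR",(380,268),.156),("lipL",(462,408),.156),("jar",(324,154),.084),("fin",(425,242),.131),("plate corners",(320,483),.15),("",(228,320),.15),("",(467,432),.15)]:
    print(n,onz(s,*S(*p),z).round(3))
a=onz(t,*T(78,162),.156);b=onz(t,*T(305,220),.156)
print(np.linalg.norm(a-b),np.degrees(np.arctan2(-(a-b)[0],(a-b)[1])))
# radius of caps
for n,p,z in [("jar l",(533,329),.084),("jar r",(600,329),.084),("big l",(505,485),.12),("big r",(602,485),.12)]: print(n,onz(t,*T(*p),z).round(3))
```

```text
lipL [0.583 0.198 0.156]
lipR [0.543 0.034 0.156]
jar [ 0.471 -0.162  0.084]
big [ 0.355 -0.147  0.12 ]
turq [ 0.445 -0.267  0.08 ]
fin0 [0.515 0.014 0.131]
fin1 [0.469 0.015 0.131]
pillar [0.536 0.014 0.1  ]
plateFL [0.632 0.194 0.15 ]
plateFR [0.594 0.02  0.15 ]
bowl [ 0.681 -0.172  0.05 ]
lipR [0.549 0.041 0.156]
lipL [0.583 0.199 0.156]
jar [ 0.473 -0.157  0.084]
fin [0.488 0.022 0.131]
plate corners [0.712 0.187 0.15 ]
 [0.68  0.007 0.15 ]
 [0.592 0.216 0.15 ]
0.16818887734910032 -13.833743528464298
jar l [ 0.47  -0.137  0.084]
jar r [ 0.471 -0.187  0.084]
big l [ 0.355 -0.113  0.12 ]
big r [ 0.356 -0.183  0.12 ]
```

```bash
cat >> h.py <<'E'
from scipy.spatial.transform import Rotation as Rot
PSI=np.radians(-13.6); O=np.array([0.559,0.118,0])
def U(x,y,z,o=None,psi=None):  # unit mm -> world m
    psi=PSI if psi is None else psi; c,s=np.cos(psi),np.sin(psi); o=O if o is None else o
    return o+np.array([[c,-s,0],[s,c,0],[0,0,1]])@(np.array([x,y,z])/1e3)
def Rtool(tilt=0,yaw=None): # tool x along unit x, z down; tilt: body leans to unit -x
    yaw=PSI if yaw is None else yaw
    return (Rot.from_euler('z',yaw)*Rot.from_euler('y',-tilt)*Rot.from_matrix(np.diag([1,-1,-1.]))).as_matrix()
def go(p,R=None,o=None):
    s=sense();R0=s["ee_rot"]
    print("shift mm",(R0.T@(np.array(p)-s["eef_pos"])*1e3).round(1),"turn deg",None if R is None else np.degrees(Rot.from_matrix(R0.T@R).as_rotvec()).round(1))
E
python3 -c "
from h import *
go([0.46,0.08,0.38],Rtool())"
```

```text
shift mm [ 456.4 -501.1 -157.2] turn deg [-0.1  0.  35.6]
```

Emit:
servo_tool(motion=[[30,-33,-16,0,0,0],[30,-33,-16,0,0,0],[30,-33,-16,0,0,0],[30,-33,-16,0,0,0],[30,-33,-16,0,0,0],[30,-33,-16,0,0,0],[30,-33,-16,0,0,0],[30,-33,-16,0,0,0]], jaw=255, grip_force=10)

```text
clock: 1.1
eef_pos: [0.3486, -0.2198, 0.3509]
ee_rot: [[0.927, 0.375, -0.0], [0.375, -0.927, 0.0], [-0.0, -0.0, -1.0]]
force: [0.7, 0.2, 0.5]
gripper_width: 0.0114
grasp_force: 0.0
```

Emit:
servo_tool(motion=[[36,-40,0,0,0,0],[36,-40,0,0,0,0],[36,-40,0,0,0,0],[36,-40,0,0,0,0],[36,-40,0,0,0,0],[36,-40,0,0,0,0],[0,0,0,0,0,9],[0,0,0,0,0,9]])

```text
clock: 2.1
eef_pos: [0.4584, 0.0832, 0.3501]
ee_rot: [[0.998, 0.068, -0.001], [0.068, -0.998, -0.0], [-0.001, -0.0, -1.0]]
force: [-0.1, -1.4, -0.6]
gripper_width: 0.0003
grasp_force: 0.0
```

Emit:
servo_tool(motion=[[0,0,0,0,0,9],[0,0,0,0,0,9],[0,0,0,0,0,0]])

```text
clock: 2.48
eef_pos: [0.4584, 0.0822, 0.3503]
ee_rot: [[0.971, -0.24, -0.001], [-0.24, -0.971, 0.0], [-0.001, 0.0, -1.0]]
force: [0.2, -0.7, -0.1]
gripper_width: 0.0006
grasp_force: 0.0
```

```bash
python3 -c "
from h import *
go([0.46,0.08,0.38],Rtool());s=sense();print(s['eef_pos'],s['clock'],s['gripper_width'])
c=save('wrist','w1');print(np.round(c['world_from_camera'],3).tolist(),c['fov_y'],c['cx'],c['cy']);cv2.imwrite('pics/w1.png',c['image'])
for n,p in dict(lip=(4,0,156),lipa=(4,85,156),lipb=(4,-85,156),piv=(-14,-109,111)).items(): print(n,proj(c,U(*p)).round(0))
"
```

```text
shift mm [  2.1   1.8 -29.7] turn deg [ 0.   0.  -0.3]
[0.4583568  0.08223973 0.35033775] 2.475 0.0005758810732355868
[[-0.24, 0.925, 0.294, 0.54], [-0.971, -0.228, -0.073, 0.062], [-0.0, -0.303, 0.953, 0.512], [0.0, 0.0, 0.0, 1.0]] 68.27878624331223 252.99743899976943 195.20649245082632
lip [203.  97.]
lipa [132.  97.]
lipb [275.  97.]
piv [290. 112.]
```

View pics/w1.png

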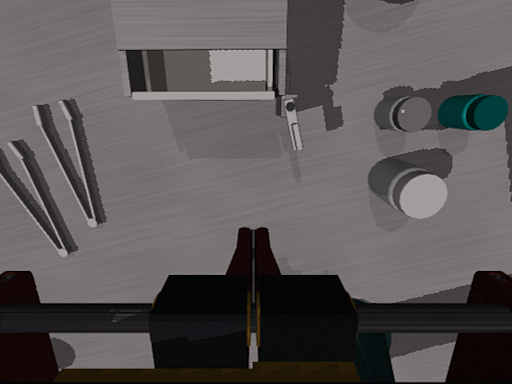

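The lip strip spans (133,96) to (274,96), within about 1 px of my prediction, so the unit pose is good. The fin is tilted away from the drawer near (293,122). Next I'll hook the lip from inside.

```bash
python3 -c "
from h import *
go(U(29,0,140))
c=load('w1');print('jar',onz(c,410,113,.084),onz(c,292,128,.131),proj(c,[.471,-.162,.084]))"
```

```text
shift mm [118.3 -58.8 210.3] turn deg None
jar [ 0.47454512 -0.156984    0.084     ] [0.49968167 0.0188607  0.131     ] [413.67439665 114.60308092]
```

Emit:
servo_tool(motion=[[39,-19,30,0,0,0],[39,-20,30,0,0,0],[40,-20,40,0,0,0],[0,0,50,0,0,0],[0,0,40,0,0,0],[0,0,22,0,0,0],[0,0,0,0,0,0]])

```text
clock: 3.4
eef_pos: [0.5857, 0.1109, 0.1366]
ee_rot: [[0.971, -0.239, -0.005], [-0.239, -0.971, -0.0], [-0.004, 0.001, -1.0]]
force: [-0.1, 0.9, -0.6]
gripper_width: 0.0005
grasp_force: 0.0
```

Emit:
servo_tool(motion=[[-4,0,0,0,0,0],[-3,0,0,0,0,0],[-3,0,0,0,0,0],[-3,0,0,0,0,0]])

```text
clock: 3.9
eef_pos: [0.5765, 0.114, 0.1401]
ee_rot: [[0.971, -0.241, 0.004], [-0.241, -0.971, -0.0], [0.004, -0.001, -1.0]]
force: [3.2, -1.7, 2.4]
gripper_width: 0.0005
grasp_force: 1.7
```

Emit:
servo_tool(motion=[[-7,0,0,0,0,0],[-7,0,0,0,0,0],[-7,0,0,0,0,0],[-7,0,1,0,0,0],[-7,0,1,0,0,0],[-7,0,2,0,0,0],[-7,0,2,0,0,0],[-7,0,2,0,0,0]])

```text
clock: 4.9
eef_pos: [0.52, 0.1278, 0.1306]
ee_rot: [[0.97, -0.241, -0.0], [-0.241, -0.97, 0.0], [-0.0, -0.0, -1.0]]
force: [3.1, -0.7, -0.6]
gripper_width: 0.0006
grasp_force: 1.4
```

Emit:
servo_tool(motion=[[-6,0,2,0,0,0],[-5,0,1,0,0,0],[0,0,0,0,0,0]])

```text
clock: 5.28
eef_pos: [0.5186, 0.1284, 0.1305]
ee_rot: [[0.971, -0.24, 0.017], [-0.24, -0.971, -0.003], [0.018, -0.001, -1.0]]
force: [18.3, -10.5, -0.4]
gripper_width: 0.0005
grasp_force: 8.7
```

```bash
python3 -c "
from h import *
s=sense();d=s['eef_pos']-O;print(d@[np.cos(PSI),np.sin(PSI),0],s['eef_pos'],s['force'])"
```

```text
-0.04169744500531284 [0.51862047 0.12841971 0.13048488] [ 18.27048319 -10.5453508   -0.38777774]
```

The pull has met the stop, with the force rising to 18 N. I'll back off, lift out and move toward the jar, measuring the tilt on the way.

Emit:
servo_tool(motion=[[10,0,0,0,0,0],[5,0,-20,0,0,0],[0,0,-50,0,0,0],[-30,0,-50,0,0,0],[-40,0,-50,0,0,0],[-20,0,-40,0,0,0],[0,0,0,0,0,0],[0,0,0,0,0,0]], jaw=0)

```text
clock: 6.28
eef_pos: [0.4367, 0.1481, 0.3353]
ee_rot: [[0.971, -0.241, -0.003], [-0.241, -0.971, -0.0], [-0.003, 0.001, -1.0]]
force: [-0.3, -0.3, 0.8]
gripper_width: 0.0771
grasp_force: 0.0
```

```bash
python3 -c "
from h import *
c=save('wrist','w2');s=sense();print(s['eef_pos'],s['force'])
for th in (.4,.45,.5,.55):
    C,S=np.cos(th),np.sin(th)
    print(th,[proj(c,U(4*C-136*S,y,20+4*S+136*C)).round(1).tolist() for y in(-85,85)])
print('floor',proj(c,U(38,0,50)),'jar',proj(c,[.473,-.159,.084]),'piv',proj(c,U(-14,-109,111)))
cv2.imwrite('pics/w2.png',cv2.convertScaleAbs(c['image'],alpha=1.5))
"
```

```text
[0.43677026 0.14796971 0.33473885] [-0.19404874 -0.45308708 -0.40362525]
0.4 [[324.3, 110.8], [180.9, 111.6]]
0.45 [[323.4, 116.2], [181.9, 117.0]]
0.5 [[322.5, 121.3], [182.9, 122.2]]
0.55 [[321.6, 126.2], [183.9, 127.0]]
floor [252.30158896  45.47731224] jar [465.02837956  85.30979888] piv [338.46411451  81.04423078]
```

View pics/w2.png

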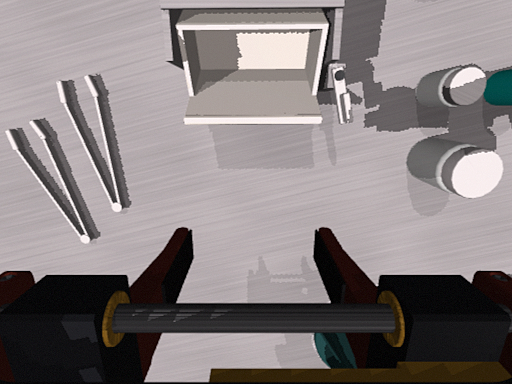

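Lip now at row 120 (columns 184–322), so the tilt is about 0.5 rad. The jar cap is at (463,85) against a predicted (465,85), so the jar is at (0.473,-0.158).

```bash
python3 -c "
from h import *
go([.473,-.158,.057],Rtool())"
```

```text
shift mm [109.9 287.8 277.7] turn deg [ 0.1  0.2 -0.4]
```

Emit:
servo_tool(motion=[[18,48,18,0,0,0],[18,48,18,0,0,0],[18,48,18,0,0,0],[18,48,18,0,0,0],[19,48,18,0,0,0],[19,48,20,0,0,0],[0,0,40,0,0,0],[0,0,0,0,0,0]])

```text
clock: 7.32
eef_pos: [0.4716, -0.157, 0.1822]
ee_rot: [[0.97, -0.243, -0.01], [-0.243, -0.97, 0.005], [-0.01, -0.003, -1.0]]
force: [-0.3, 1.1, 1.1]
gripper_width: 0.088
grasp_force: 0.0
```

```bash
python3 -c "
from h import *
go([.473,-.158,.057],Rtool())
c=save('wrist','w3');print(proj(c,[.473,-.158,.084]))
cv2.imwrite('pics/w3.png',c['image'])"
```

```text
shift mm [  2.9   1.  125.2] turn deg [-0.1  0.6 -0.5]
[253.48834026 193.88810609]
```

View pics/w3.png

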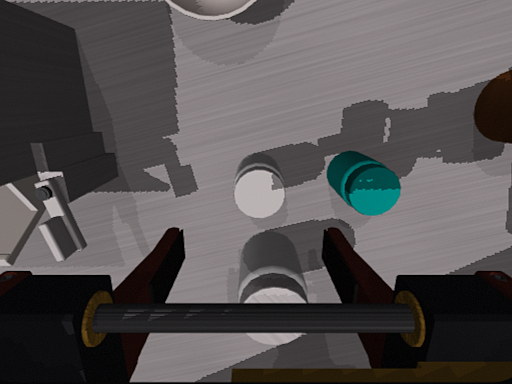

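Jar cap centre is at (259.5,193), about 5 mm further to tool +y than estimated. Correcting and descending.

```bash
python3 -c "
from h import *
c=load('w3');p=onz(c,259.5,193,.084);print(p);go([p[0],p[1],.057],Rtool())
print('pin',onz(c,45,191,.114),proj(c,U(-14,-109,111)))"
```

```text
[ 0.47247275 -0.16382234  0.084     ]
shift mm [  1.8   6.9 127.2] turn deg [-0.1  0.4 -0.4]
pin [0.52777072 0.01089247 0.114     ] [ 47.02535915 199.68478424]
```

Emit:
servo_tool(motion=[[1,6,20,0,0,0],[0,0,30,0,0,0],[0,0,30,0,0,0],[0,0,25,0,0,0],[0,0,14,0,0,0],[0,0,6,0,0,0],[0,0,0,0,0,0]])

```text
clock: 8.25
eef_pos: [0.4752, -0.1639, 0.0619]
ee_rot: [[0.971, -0.241, 0.0], [-0.241, -0.971, -0.0], [0.0, 0.0, -1.0]]
force: [-0.4, 0.1, 0.3]
gripper_width: 0.0879
grasp_force: 0.0
```

Emit:
servo_tool(motion=[[0,0,0,0,0,0],[0,0,0,0,0,0],[0,0,0,0,0,0],[0,0,0,0,0,0],[0,0,0,0,0,0]], jaw=255, grip_force=8)

```text
clock: 8.88
eef_pos: [0.4747, -0.1639, 0.0614]
ee_rot: [[0.97, -0.241, -0.0], [-0.241, -0.97, 0.0], [-0.0, -0.0, -1.0]]
force: [0.2, 0.9, -0.8]
gripper_width: 0.0513
grasp_force: 7.2
```

Emit:
servo_tool(motion=[[0,0,-8,0,0,0],[0,0,-20,0,0,0],[0,0,-35,0,0,0],[0,0,-45,0,0,0],[0,0,-45,0,0,0],[0,0,-45,0,0,0],[0,0,-45,0,0,0],[0,0,-15,0,0,0]])

```text
clock: 9.88
eef_pos: [0.4758, -0.1644, 0.3225]
ee_rot: [[0.971, -0.241, 0.004], [-0.241, -0.971, -0.002], [0.005, 0.001, -1.0]]
force: [0.5, 1.4, -1.3]
gripper_width: 0.0512
grasp_force: 6.9
```

```bash
cat >> h.py <<'E'
def D(xd,y,zd,th):  # drawer frame mm from hinge -> world
    C,S=np.cos(th),np.sin(th); return U(C*xd-S*zd,y,20+S*xd+C*zd)
E
python3 -c "
from h import *
s=sense();print(s['eef_pos'],s['grasp_force'],s['gripper_width'])
p=D(44.5,0,6+62+150,.5);print(p);go(p,Rtool(.5))"
```

```text
[ 0.47580214 -0.16444391  0.32252534] 6.940280981361866 0.05119633259197191
[0.49537316 0.13339295 0.23264743]
shift mm [ -53.2 -293.9   89.3] turn deg [ 0.1 28.4 -0.3]
```

Emit:
servo_tool(motion=[[-3,-15,0,0,0,0],[-6,-34,0,0,0,0],[-8,-45,0,0,0,0],[-9,-50,0,0,0,0],[-9,-50,0,0,0,0],[-8,-45,0,0,0,0],[-6,-34,0,0,0,0],[-4,-20,0,0,0,0]])

```text
clock: 10.88
eef_pos: [0.4918, 0.1357, 0.3167]
ee_rot: [[0.971, -0.239, -0.005], [-0.239, -0.971, 0.0], [-0.005, 0.001, -1.0]]
force: [0.6, -0.2, -1.5]
gripper_width: 0.0507
grasp_force: 6.9
```

Emit:
servo_tool(motion=[[0,0,0,0,3,0],[0,0,0,0,5,0],[0,0,0,0,6,0],[0,0,0,0,6,0],[0,0,0,0,5,0],[0,0,0,0,3,0],[0,0,0,0,0,0]])

```text
clock: 11.75
eef_pos: [0.4907, 0.1336, 0.3161]
ee_rot: [[0.86, -0.239, 0.451], [-0.211, -0.971, -0.113], [0.465, 0.002, -0.886]]
force: [-0.6, 0.4, -1.4]
gripper_width: 0.0506
grasp_force: 7.0
```

```bash
python3 -c "
from h import *
s=sense();print(s['eef_pos'],s['grasp_force'],s['gripper_width'],s['joint_pos'])
p=D(44.5,0,6+62+110,.5);print(p);go(p,Rtool(.5))
c=save('wrist','w4');cv2.imwrite('pics/w4.png',c['image'])
c=save('scene','s4');cv2.imwrite('pics/s4.png',cv2.resize(c['image'][115:265,150:290],None,fx=4,fy=4))"
```

```text
[0.49069642 0.13364418 0.31614118] 7.048974540609834 0.05064392873642321 [ 0.31607718 -0.04972574  1.88848068 -0.31885596  0.91033051  2.27443378]
[0.51401247 0.12888363 0.19754413]
shift mm [-34.   -1.2 116.1] turn deg [ 0.2  1.  -0.2]
```

View pics/w4.png

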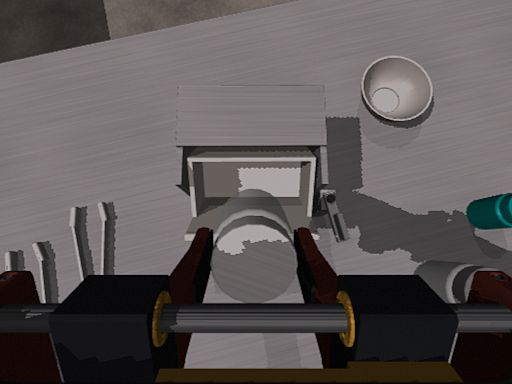

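Drawer mouth: back wall top at row 156 (columns 190–316), lip at row ~236, and the jar is centred at column 253, in line with the drawer. I'll check the model tilt against these.

```bash
python3 -c "
from h import *
c=load('w4')
for th in (.45,.5,.55): print(th,'lip',[proj(c,D(4,y,136,th)).round(1).tolist() for y in(-85,85)],'back',[proj(c,D(90,y,83,th)).round(1).tolist() for y in(-82,82)])
print(proj(c,U(-14,-109,111)),proj(c,U(50,85,150)),proj(c,U(50,-85,150)))"
```

```text
0.45 lip [[320.1, 232.5], [183.1, 233.1]] back [[312.6, 157.3], [190.1, 157.7]]
0.5 lip [[319.8, 237.6], [183.4, 238.2]] back [[313.1, 160.9], [189.6, 161.4]]
0.55 lip [[319.4, 242.5], [183.9, 243.0]] back [[313.6, 164.8], [189.1, 165.2]]
[330.43648082 203.25960544] [185.17653177 150.08337706] [317.41884944 149.63618306]
```

The plate edge and pin both sit ~5 px further back than predicted. So the unit is ~4 mm deeper and the tilt is ~0.54, at the stop.

```bash
sed -i 's/^PSI=.*/PSI=np.radians(-13.6); O=np.array([0.563,0.117,0])/' h.py
python3 -c "
from h import *
for h in (110,12): p=D(44.5,0,6+62+h,.54);print(p);go(p,Rtool(.54))
print(Rtool(.54).T@(D(44.5,0,74,.54)-D(44.5,0,178,.54)))
c=load('w4');th=.54
print('lip',[proj(c,D(4,y,136,th)).round(1).tolist() for y in(-85,85)],'back',[proj(c,D(90,y,83,th)).round(1).tolist() for y in(-82,82)])
"
```

```text
[0.51114766 0.1295444  0.1955512 ]
shift mm [-40.6  -0.5 117. ] turn deg [ 0.2  3.1 -0.2]
[0.56012023 0.11769669 0.11149575]
shift mm [-35.2  -0.9 214.8] turn deg [ 0.2  3.1 -0.2]
[ 2.20329498e-17 -1.09618039e-17  1.04000000e-01]
lip [[319.3, 238.2], [183.9, 238.8]] back [[313.4, 161.0], [189.4, 161.4]]
```

Emit:
servo_tool(motion=[[-10,0,10,0,1,0],[-14,0,20,0,2,0],[-12,0,20,0,0,0],[0,0,20,0,0,0],[0,0,10,0,0,0],[0,0,0,0,0,0]])

```text
clock: 12.6
eef_pos: [0.5028, 0.1307, 0.232]
ee_rot: [[0.832, -0.242, 0.498], [-0.207, -0.97, -0.125], [0.514, 0.001, -0.858]]
force: [0.0, 0.2, -1.1]
gripper_width: 0.0505
grasp_force: 7.1
```

```bash
python3 -c "
from h import *
for h in (80,5): p=D(46.5,0,6+62+h,.54);go(p,Rtool(.54))
c=save('wrist','w5');th=.54;cv2.imwrite('pics/w5.png',c['image'])
print('lip',[proj(c,D(4,y,136,th)).round(1).tolist() for y in(-85,85)],'back',[proj(c,D(90,y,83,th)).round(1).tolist() for y in(-82,82)],'plate',proj(c,U(50,85,150)),'pin',proj(c,U(-14,-109,111)))
"
```

```text
shift mm [-9.5 -1.  65.6] turn deg [ 0.2  0.  -0.3]
shift mm [ -9.5  -1.3 140.6] turn deg [ 0.2  0.  -0.3]
lip [[341.1, 254.5], [162.2, 255.8]] back [[330.2, 155.1], [172.0, 156.1]] plate [166.44722213 137.13262693] pin [351.61556485 205.77209782]
```

View pics/w5.png

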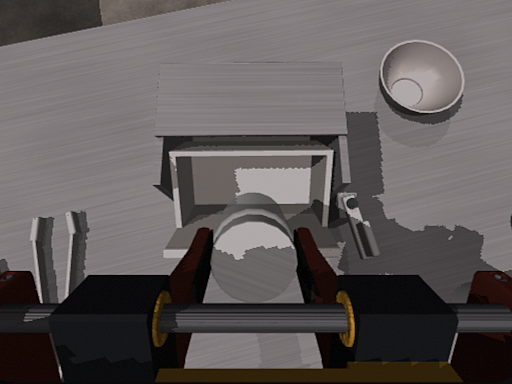

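Everything is within ~2 px now: back wall row 152, lip row 253, plate edge row 135. Inserting along the drawer axis.

Emit:
servo_tool(motion=[[-5,0,15,0,0,0],[-4,-1,20,0,0,0],[0,0,20,0,0,0],[0,0,20,0,0,0],[0,0,20,0,0,0],[0,0,15,0,0,0],[0,0,10,0,0,0],[0,0,0,0,0,0]])

```text
clock: 13.65
eef_pos: [0.5557, 0.119, 0.1252]
ee_rot: [[0.832, -0.241, 0.5], [-0.207, -0.97, -0.124], [0.515, 0.0, -0.857]]
force: [0.6, -0.3, -1.1]
gripper_width: 0.0504
grasp_force: 7.0
```

```bash
python3 -c "
from h import *
go(D(46.5,0,6+62,.54),Rtool(.54)); print(sense()['force'])"
```

```text
shift mm [-1.1  0.1 26.2] turn deg [ 0.2 -0.1 -0.3]
[ 0.63991574 -0.33288222 -1.08612227]
```

Emit:
servo_tool(motion=[[0,0,6,0,0,0],[0,0,5,0,0,0],[0,0,4,0,0,0],[0,0,3,0,0,0],[0,0,0,0,0,0]])

```text
clock: 14.28
eef_pos: [0.5643, 0.1168, 0.1095]
ee_rot: [[0.832, -0.241, 0.5], [-0.207, -0.97, -0.124], [0.515, -0.0, -0.857]]
force: [0.3, 0.2, -1.2]
gripper_width: 0.0509
grasp_force: 7.0
```

Emit:
servo_tool(motion=[[0,0,2,0,0,0],[0,0,2,0,0,0],[0,0,0,0,0,0]])

```text
clock: 14.65
eef_pos: [0.5662, 0.1163, 0.1062]
ee_rot: [[0.832, -0.241, 0.5], [-0.207, -0.971, -0.124], [0.515, -0.0, -0.857]]
force: [1.7, -0.4, -0.6]
gripper_width: 0.0504
grasp_force: 7.0
```

Emit:
servo_tool(motion=[[0,0,2,0,0,0],[0,0,0,0,0,0]])

```text
clock: 14.9
eef_pos: [0.5672, 0.1161, 0.1045]
ee_rot: [[0.832, -0.241, 0.5], [-0.207, -0.971, -0.124], [0.515, -0.0, -0.857]]
force: [-0.1, -0.2, -0.7]
gripper_width: 0.0504
grasp_force: 7.0
```

Emit:
servo_tool(motion=[[0,0,2,0,0,0],[0,0,0,0,0,0]])

```text
clock: 15.15
eef_pos: [0.568, 0.1158, 0.1028]
ee_rot: [[0.832, -0.241, 0.5], [-0.207, -0.971, -0.124], [0.515, -0.0, -0.857]]
force: [-1.7, 0.5, 1.2]
gripper_width: 0.0501
grasp_force: 7.8
```

The jar is on the floor: about 3 N along the floor normal, at the predicted depth. Releasing.

Emit:
servo_tool(motion=[[0,0,0,0,0,0],[0,0,0,0,0,0],[0,0,0,0,0,0],[0,0,0,0,0,0],[0,0,0,0,0,0],[0,0,0,0,0,0]], jaw=30)

```text
clock: 15.9
eef_pos: [0.5682, 0.1158, 0.1029]
ee_rot: [[0.832, -0.241, 0.5], [-0.207, -0.97, -0.124], [0.515, -0.0, -0.857]]
force: [-0.6, -0.3, -0.6]
gripper_width: 0.0772
grasp_force: 0.0
```

Emit:
servo_tool(motion=[[0,0,-10,0,0,0],[0,0,-20,0,0,0],[0,0,-30,0,0,0],[0,0,-40,0,0,0],[0,0,-50,0,0,0],[0,0,-50,0,0,0],[0,0,0,0,0,0],[0,0,0,0,0,0]])

```text
clock: 16.9
eef_pos: [0.4681, 0.1406, 0.2739]
ee_rot: [[0.832, -0.241, 0.5], [-0.207, -0.971, -0.124], [0.515, -0.0, -0.857]]
force: [-0.4, -1.0, -0.4]
gripper_width: 0.0772
grasp_force: 0.0
```

```bash
python3 -c "
from h import *
c=save('wrist','w6');th=.54;d=proj(c,D(40,0,90,th));print(sense()['force'],'jar cap pred x_f -8:',d,proj(c,D(4,0,136,th)))
t=save('top','t6')
W=c['image'];T=cv2.resize(t['image'][140:255,180:300],(512,490),interpolation=cv2.INTER_CUBIC)
W=cv2.resize(W[60:380],(512,320))
im=np.zeros((490,800,3),np.uint8);a=cv2.resize(W[:, 100:420],(400,400));im[:400,:400]=a;im[:383,400:]=cv2.resize(T,(400,383))
cv2.imwrite('pics/final.png',cv2.convertScaleAbs(im,alpha=1.3))"
```

```text
[-0.38075584 -0.74553948 -0.20708254] jar cap pred x_f -8: [252.74719478 181.92519218] [252.99385961 223.43514519]
```

View pics/final.png

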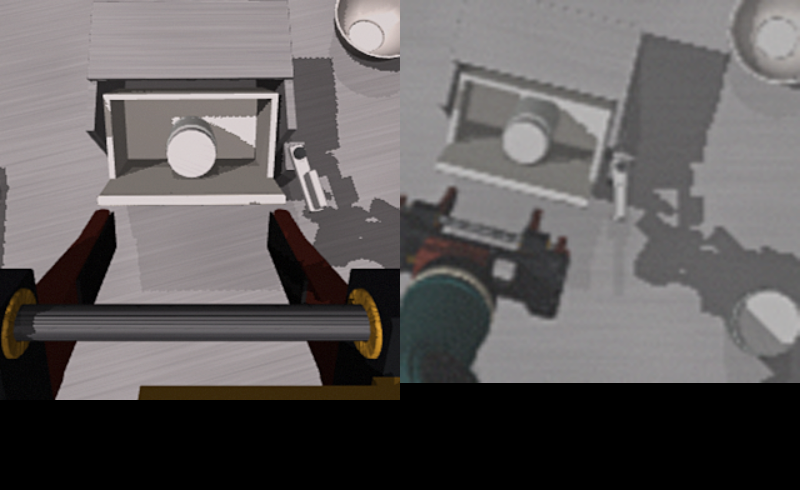

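The jar stands in the drawer: its cap is centred at (191,152) in the left panel, matching x_f ≈ -8 mm. Now I'll straighten the tool, shut the fingers and push the lip in from outside.

Emit:
servo_tool(motion=[[0,0,0,0,-8,0],[0,0,0,0,-8,0],[0,0,0,0,-8,0],[0,0,0,0,-7,0],[0,0,0,0,0,0]], jaw=255)

```text
clock: 17.62
eef_pos: [0.4702, 0.1393, 0.2723]
ee_rot: [[0.97, -0.244, -0.002], [-0.244, -0.97, -0.001], [-0.002, 0.001, -1.0]]
force: [0.7, -0.7, -0.4]
gripper_width: 0.031
grasp_force: 0.0
```

```bash
python3 -c "
from h import *
go(U(-100,0,118),Rtool()); c=load('w6')
print('pin',onz(c,339,182,.113),U(-14,-109,111),'fin',onz(c,354,213,.131))"
```

```text
shift mm [ -4.3  -0.3 154.3] turn deg [ 0.1  0.1 -0.5]
pin [0.52647601 0.01426457 0.113     ] [0.52376206 0.01434824 0.111     ] fin [0.48294921 0.01568711 0.131     ]
```

Emit:
servo_tool(motion=[[-5,0,20,0,0,0],[0,0,45,0,0,0],[0,0,50,0,0,0],[0,0,39,0,0,0],[6,0,0,0,0,0],[6,0,0,0,0,0],[4,0,0,0,0,0],[4,0,0,0,0,0]])

```text
clock: 18.62
eef_pos: [0.4842, 0.1371, 0.1216]
ee_rot: [[0.97, -0.241, 0.003], [-0.241, -0.97, 0.0], [0.003, -0.001, -1.0]]
force: [0.4, -0.5, 0.0]
gripper_width: 0.0007
grasp_force: 0.0
```

Emit:
servo_tool(motion=[[5,0,-1,0,0,0],[5,0,-1,0,0,0],[5,0,-1,0,0,0],[5,0,-1,0,0,0],[5,0,-1,0,0,0],[5,0,-1,0,0,0],[5,0,-1,0,0,0],[5,0,-1,0,0,0]])

```text
clock: 19.62
eef_pos: [0.5222, 0.1273, 0.1284]
ee_rot: [[0.97, -0.241, 0.0], [-0.241, -0.97, 0.0], [0.0, -0.0, -1.0]]
force: [-2.1, 1.1, 2.5]
gripper_width: 0.0006
grasp_force: 1.0
```

Emit:
servo_tool(motion=[[5,0,0,0,0,0],[5,0,0,0,0,0],[5,0,0,0,0,0],[4,0,0,0,0,0],[4,0,0,0,0,0],[3,0,0,0,0,0],[0,0,0,0,0,0]])

```text
clock: 20.5
eef_pos: [0.5474, 0.121, 0.1283]
ee_rot: [[0.97, -0.241, 0.001], [-0.241, -0.97, -0.0], [0.001, -0.0, -1.0]]
force: [-1.1, -0.1, 0.2]
gripper_width: 0.0001
grasp_force: 0.0
```

```bash
python3 -c "
from h import *
go(U(-10,0,120)); print(sense()['force'])"
```

```text
shift mm [6.1 0.1 8.3] turn deg None
[-1.10507908 -0.09938101  0.20643583]
```

Still to go: about 6 mm or until the stop.

Emit:
servo_tool(motion=[[3,0,0,0,0,0],[3,0,0,0,0,0],[2,0,0,0,0,0],[2,0,0,0,0,0],[0,0,0,0,0,0]])

```text
clock: 21.12
eef_pos: [0.5533, 0.1194, 0.128]
ee_rot: [[0.97, -0.241, -0.006], [-0.241, -0.97, 0.001], [-0.006, 0.0, -1.0]]
force: [-9.1, 4.2, 7.0]
gripper_width: 0.0006
grasp_force: 4.8
```

The drawer is shut, on its stop at 9 N. Next, the turnbutton: I'll push the outer side of its fin round with the closed fingers.

```bash
python3 -c "
from h import *
pin=np.array([-14,-109.]);s=sense();c,q=np.cos(PSI),np.sin(PSI)
d=(s['eef_pos']-O)[:2]*1e3;p=np.array([c*d[0]+q*d[1],-q*d[0]+c*d[1]]);print('now unit',p)
for a,o in [(-.5,21),(-.3,17),(-.1,17),(.1,17),(.3,17),(.5,17),(.7,17),(.9,17),(1.1,17),(1.3,16),(1.45,15),(1.58,14)]:
    w=pin+42*np.array([-np.cos(a),np.sin(a)])-o*np.array([np.sin(a),np.cos(a)])
    print(a,w.round(0),'tool step',[round(w[0]-p[0],1),round(-(w[1]-p[1]),1)]);p=w"
```

```text
now unit [-9.99938943  0.0699313 ]
-0.5 [ -41. -148.] tool step [np.float64(-30.8), np.float64(147.6)]
-0.3 [ -49. -138.] tool step [np.float64(-8.3), np.float64(-9.9)]
-0.1 [ -54. -130.] tool step [np.float64(-5.0), np.float64(-7.5)]
0.1 [ -57. -122.] tool step [np.float64(-3.4), np.float64(-8.4)]
0.3 [ -59. -113.] tool step [np.float64(-1.7), np.float64(-8.9)]
0.5 [ -59. -104.] tool step [np.float64(0.1), np.float64(-9.0)]
0.7 [-57. -95.] tool step [np.float64(1.9), np.float64(-8.8)]
0.9 [-53. -87.] tool step [np.float64(3.7), np.float64(-8.3)]
1.1 [-48. -79.] tool step [np.float64(5.2), np.float64(-7.4)]
1.3 [-41. -73.] tool step [np.float64(7.5), np.float64(-6.5)]
1.45 [-34. -69.] tool step [np.float64(6.7), np.float64(-3.7)]
1.58 [-28. -67.] tool step [np.float64(6.3), np.float64(-2.2)]
```

Emit:
servo_tool(motion=[[-14,0,0,0,0,0],[-10,0,-40,0,0,0],[-6,30,-40,0,0,0],[-6,50,0,0,0,0],[0,50,0,0,0,0],[0,22,20,0,0,0],[0,0,40,0,0,0],[0,0,0,0,0,0]])

```text
clock: 22.12
eef_pos: [0.4826, -0.0201, 0.1464]
ee_rot: [[0.97, -0.242, -0.005], [-0.242, -0.97, 0.001], [-0.005, 0.0, -1.0]]
force: [0.4, -0.3, 0.3]
gripper_width: 0.0011
grasp_force: 0.0
```

```bash
python3 -c "
from h import *
go(U(-42,-151,118),Rtool())
c=save('wrist','w7');print('pin',proj(c,U(-14,-109,111)),proj(c,U(4,0,156)))"
```

```text
shift mm [ 4.1 -1.2 28.4] turn deg [ 0.   0.3 -0.4]
pin [191.96918856 181.14261832] [-25.69733257 172.04080552]
```

Emit:
servo_tool(motion=[[4,0,15,0,0,0],[0,0,14,0,0,0],[-7,-10,0,0,0,0],[-6,-10,0,0,0,0],[-4,-8,0,0,0,0],[-2,-9,0,0,0,0],[-1,-9,0,0,0,0],[1,-9,0,0,0,0]])

```text
clock: 23.18
eef_pos: [0.4838, 0.0374, 0.1194]
ee_rot: [[0.971, -0.241, -0.0], [-0.241, -0.971, 0.0], [-0.0, -0.0, -1.0]]
force: [-0.5, -1.0, -0.7]
gripper_width: 0.0006
grasp_force: 0.4
```

Emit:
servo_tool(motion=[[2,-9,0,0,0,0],[4,-8,0,0,0,0],[5,-7,0,0,0,0],[7,-6,0,0,0,0],[0,0,0,0,0,0]])

```text
clock: 23.8
eef_pos: [0.5095, 0.0619, 0.1193]
ee_rot: [[0.971, -0.241, 0.001], [-0.241, -0.971, 0.0], [0.001, -0.001, -1.0]]
force: [0.5, -0.2, -0.1]
gripper_width: 0.0007
grasp_force: 0.0
```

```bash
python3 -c "
from h import *
go(U(-28,-67,118),Rtool());print(sense()['force'])"
```

```text
shift mm [11.1  0.8  1.3] turn deg [-0.  -0.  -0.3]
[ 0.51220078 -0.15381472 -0.11349218]
```

Emit:
servo_tool(motion=[[4,0,0,0,0,0],[4,0,0,0,0,0],[3,0,0,0,0,0],[2,0,0,0,0,0],[2,0,0,0,0,0],[0,0,0,0,0,0]])

```text
clock: 24.55
eef_pos: [0.5223, 0.0582, 0.1192]
ee_rot: [[0.97, -0.241, -0.001], [-0.241, -0.97, 0.0], [-0.001, -0.0, -1.0]]
force: [-2.9, 1.6, 1.5]
gripper_width: 0.0009
grasp_force: 1.4
```

```bash
python3 -c "
from h import *
go(U(-28,-67,118),Rtool());print(sense()['force'])"
```

```text
shift mm [-2.3  0.3  1.2] turn deg [-0.   0.1 -0.4]
[-2.85484817  1.56480787  1.48767251]
```

Emit:
servo_tool(motion=[[2,0,0,0,0,0],[1,0,0,0,0,0],[0,0,0,0,0,0]])

```text
clock: 24.92
eef_pos: [0.5225, 0.0581, 0.119]
ee_rot: [[0.97, -0.241, -0.006], [-0.241, -0.97, 0.001], [-0.006, 0.0, -1.0]]
force: [-8.6, 2.1, 7.1]
gripper_width: 0.0003
grasp_force: 4.7
```

Emit:
servo_tool(motion=[[-12,0,0,0,0,0],[-15,0,0,0,0,0],[-20,0,-40,0,0,0],[-30,0,-50,0,0,0],[-30,0,-50,0,0,0],[0,-30,-40,0,0,0],[0,0,0,0,0,0]])

```text
clock: 25.8
eef_pos: [0.4313, 0.1136, 0.3027]
ee_rot: [[0.971, -0.239, 0.009], [-0.239, -0.971, 0.001], [0.008, -0.003, -1.0]]
force: [0.2, 0.0, -1.0]
gripper_width: 0.0004
grasp_force: 0.0
```

```bash
python3 -c "
from h import *
c=save('wrist','w8')
print('lip shut',proj(c,U(4,0,156)),'pin',proj(c,U(-14,-109,111)),'fin@1.57',proj(c,U(-14,-69,131)),'fin@1.3',proj(c,U(-14-40*np.cos(1.3),-109+40*np.sin(1.3),131)),'cap',proj(c,U(40,0,110)),'lip ends',proj(c,U(4,85,156)),proj(c,U(4,-85,156)))
g=cv2.cvtColor(c['image'],cv2.COLOR_BGR2GRAY)
p=proj(c,U(4,40,156)).astype(int);print('lip col profile',p,g[p[1]-14:p[1]+15,p[0]])
q=proj(c,U(-14,-69,131)).astype(int);print('fin profiles',q)
for dx in(-12,0,12):print(g[q[1]-14:q[1]+15,q[0]+dx])
b=cv2.connectedComponentsWithStats((g>np.percentile(g,97)).astype('uint8'));print([ (x.tolist(),y.round(0).tolist()) for x,y in zip(b[2],b[3]) if 40<x[4]<20000])
"
```

```text
lip shut [217.99067873  56.70412715] pin [317.07611804  79.93993832] fin@1.57 [284.3967398   78.39203136] fin@1.3 [285.43906186  88.80233814] cap [221.72499426  28.23099326] lip ends [132.60568598  57.14975584] [303.62701479  56.25718669]
lip col profile [177  56] [ 92  91  91  91  92  91  83  97 155 162 157 158 158 159 158 159 162 146
  67  40  56  56  54  56  56  56  56  55  57]
fin profiles [284  78]
[ 58  56  56  57  56  50  55  97 135 152 148 149 145 139 105  39 111 164
 121  67  96 109 107 102 100 103 101 103 103]
[ 56  57  56  57  53  43  45  66 127 152 147 150 147 146 119  27  85 165
 137  92  70 103 105 101 103 104  99  99 104]
[ 48  27  13  24  36  18  26  67 120 142 146 147 149 147 120  47  74 153
 152 110  31  44  47  45  45  47  47  47  47]
[([201, 9, 42, 39, 1351], [221.0, 29.0]), ([134, 9, 169, 51, 1667], [225.0, 52.0]), ([51, 78, 13, 22, 77], [57.0, 89.0]), ([22, 84, 9, 22, 64], [26.0, 95.0]), ([63, 101, 28, 111, 131], [76.0, 153.0]), ([30, 107, 63, 114, 172], [68.0, 181.0]), ([0, 131, 10, 14, 46], [4.0, 138.0]), ([9, 145, 27, 56, 58], [21.0, 172.0]), ([442, 162, 55, 48, 1962], [469.0, 185.0]), ([0, 180, 50, 66, 72], [24.0, 212.0]), ([50, 246, 10, 9, 58], [55.0, 250.0])]
```

The final view checks out. The lip is at row 54 (shut), the fin is level at row 75 across columns 272–296 (parallel to the front), and the jar cap is at (221,29) against a predicted (222,28). Handing in.

```bash
python3 -c "
from plant import sign_off
print(sign_off())"
```

```text
the job is handed in; nothing more can be done
None
```

The job is handed in: the jar stands in the drawer, the drawer is pushed shut to its stop, and the turnbutton is swung across its front to its stop. The sign-off call gave no verdict; it took about 26 s of the 69 s allowed.

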